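# Dock the recipe camera stand and hold its mast at full height

## Task

First slide the camera stand along the worktop, without lifting it, until its foot is fully home in the corner rail, square and flush against both pieces. Then press the release button on the foot so that the mast springs up to its first stop, take hold of the camera head, pull the mast straight up to its second stop and keep holding it there with the foot still on the worktop and home in the corner: the program finishes while holding, because the mast sinks back if it is let go. Leave the other things on the worktop where they are.

Things in the scene. Friction and masses are not known exactly. Their poses are not given: they have to be found in the camera images.
- stand: recipe camera's telescopic stand, loose, about 0.9 kg. Foot: slab 200 mm long (x), 130 wide (y), 24 thick; origin at the centre of its underside, z up, +x towards the mast end, facing away from the robot within 0.55 rad. The mast's axis is 5 mm in +x of the origin, the release button's 80 mm in -x. Foot slides with friction about 0.6 on the worktop
- foot_corner (a point): the bottom corner of the foot at its far right: +100 mm x, -65 mm y from the stand's origin; it belongs in the rail's inner corner
- barrel_top (a point): centre of the top of the square barrel fixed on the foot, 65 mm above the worktop, on the mast's axis; the barrel is 42 mm wide, 46 mm at its collar; a cover 20 mm wide, up to 46 mm high, runs from it to the button. The mast slides straight up out of it
- dock: low L-shaped aluminium corner rail fixed to the worktop, 16 mm high, 14 thick. Origin: inner corner, on the worktop. The far piece runs 110 mm along +y, inner face x = 0; the right piece runs 160 mm along -x (towards the robot), inner face y = 0. The foot goes inside (x < 0, y > 0): home, its axes are parallel to the dock's and its centre is at x = -100, y = +65 mm of this frame
- camera_top (a point): centre of the top of the camera head, on the mast's axis. The head is a 40 x 40 mm, 37 mm tall rounded block, square with the foot, shallow lens on its -x face; grip it across its plain side faces (stand's y). The top is 104 mm above the worktop with the mast down, 129 at the first stop, 174 at the second. Gripped there with the mast down, the whole stand can be slid
- mast (a joint): mast height, m: 0 latched down (start), 0.025 first stop (rests there on its spring after release), 0.070 second stop (hard end of travel). Above the first stop a spring pulls back 60 N/m, about 3 N at the second stop; let go, it sinks to the first stop. Some 8 N upward at the second stop starts to lift the stand
- release_top (a point): centre of the top of the round release button, 28 mm across, at the robot's end of the foot, 42 mm above the worktop; pressed straight down. About 5 N takes it fully down; this frees the mast, which springs up 25 mm by itself. Keep the gripper clear of the camera head, whose axis is 85 mm further along the stand's +x
- release (a joint): travel of the release button, m: 0 up, 0.006 fully down; it frees the mast at about 0.004 and springs back when let go
- timer: round wind-up kitchen timer, 62 mm wide, 52 tall, standing on the worktop behind the right end of the corner rail; a bystander, origin at the centre of its underside
- garlic: garlic bulb, 56 mm wide, 55 tall, right of the near end of the rail's right piece; a bystander, origin at the centre of its underside
- mill: wooden pepper mill, 58 mm wide, 170 tall, at the left of the work area; a bystander, origin at the centre of its underside
- jar_left: spice jar with a wide cap, 45 mm wide, 106 tall, at the left of the work area; a bystander, origin at the centre of its underside
- jar_back: spice jar with a wide cap, 45 mm wide, 106 tall, against the back wall; a bystander, origin at the centre of its underside
- oil_bottle: tall oil bottle, 60 mm wide, 272 tall, against the back wall left of the knife block; a bystander, origin at the centre of its underside
- lemon: lemon, 77 x 51 x 52 mm, front right of the work area; a bystander, origin at the centre of its underside
- onion: onion, 84 mm wide, 82 tall, front left of the work area; a bystander, origin at the centre of its underside

How it is judged (in metres and radians):
On the way, in this order (a step that is already met when the one before it is completed fails the run):
1. the foot is home in the corner rail, square and flush, with the mast still down (x of foot_corner in the frame of dock above -0.004 m and y of foot_corner in the frame of dock below 0.004 m and angle between the x axis of stand and the x axis of dock, either way round below 0.025 rad and height (world z) of stand below 0.004 m and angle between stand's own z axis and vertical below 0.03 rad and value of joint mast below 0.01 m), for 0.2 s.
2. the release button has been pressed and the mast has sprung up to its first stop (value of joint mast above 0.018 m), for 0.1 s.
At the end, for the whole second after the job is handed in: The fingers grip with over 3 N and the mast is held within 6 mm of its second stop; the foot is on the worktop (raised under 4 mm, tilt under 0.03 rad, at rest), its far right corner within 4 mm of both rail faces and its sides parallel to the rail within 0.025 rad (x of foot_corner in the frame of dock above -0.004 m and y of foot_corner in the frame of dock below 0.004 m and angle between the x axis of stand and the x axis of dock, either way round below 0.025 rad and height (world z) of stand below 0.004 m and angle between stand's own z axis and vertical below 0.03 rad and value of joint mast above 0.064 m and contact force between the fingers and stand above 3 N and linear speed of stand below 0.02 m/s); the arm keeps its last pose, push and grip.
It fails at once if the stand is lifted or tipped over instead of slid (height (world z) of stand above 0.02 m or angle between stand's own z axis and vertical above 0.3 rad).
It fails at once if a bystander is moved by more than 30 mm (distance of any of timer, garlic, mill, jar_left, jar_back, oil_bottle, lemon, onion from where it was at the start of the episode above 0.03 m).
It also fails if it takes over 64 s, if anything falls off the work surface, if the arm or the gripper's body presses on something with over 40 N, if the wrist force passes 120 N, or if a joint passes its speed limit or range.

## Robot

A 6-joint arm with a two-finger parallel gripper is mounted at the origin on a cart in front of the work surface, level with it; the furniture and walls round the work are solid. World frame = base frame: x ahead of the robot, y to its left, z up, the work surface at z = 0. Lengths are in mm, angles in degrees, forces in N, time in s.
With the tool pointing down it reaches from about 300 to 850 mm from the base axis. Payload 4.2 kg.
Tool frame: the origin (TCP) lies midway between the tips of the shut fingers; the grasp point (between the pads) lies 19 mm behind it; z points along the fingers, y is the line along which they close (so a half turn about z gives the same grasp; the last joint's range is limited). The gripper opens to 91 mm and grips with 3 to 60 N. Pads are 32 mm wide; open, the fingers measure 118 mm over their backs; the gripper's body (76 mm by 178 mm) begins 60 mm behind the grasp point.
Start: joints at [65.031, 18.312, 89.639, -0, 72.044, -1.146], TCP at [232.259, 526.022, 213.976] pointing down, gripper open.
Joint ranges: [-177.97, 177.97], [-48.28, 115.42], [12.27, 149.76], [-77.06, 257.06], [2.81, 150.46], [-146.56, 146.56]. Speed limits (degrees/s): [147.25, 147.25, 180, 180, 180, 180].

## Interface

Orientations are given as [roll, pitch, yaw] about the fixed x, y, z axes, in that order (R = Rz(yaw) Ry(pitch) Rx(roll)).
In Python, from workcell import env gives the robot as it stands.
- The arm moves only by the shell command python3 -m jog 'ROWS' [FORCE]. ROWS is a JSON object of lists of equal length, an entry for each row: "jaw": the finger opening in mm, from 0 to 91.2; "slide": the shift along the tool's x, y, z in units of 30 mm (1.0 is 30 mm), a list of three; "spin": the turn about the tool's z in units of 8 degrees (1.0 is 8 degrees). In form: {"jaw": [jaw, ...], "slide": [[dx, dy, dz], ...], "spin": [spin, ...]}. A call has 1 to 10 rows; each row shifts and turns the commanded pose from where the row before left it, along the tool's axes as they then stand; what a row does not reach is not made up. A row lasts 1/10 s, in which the tool goes at most 50 mm and 8.59 degrees, less where a joint would pass 70% of its speed; a pose out of reach is approached as far as the arm can. A call is refused whole if a number of a shift passes 1 or a number of a turn 1, either way. A call with a gripper value outside its range is refused whole. The fingers move at their own pace and stop on an object; FORCE is the grip in N (left out, the last holds). Time passes only in rows, so rows that do not move let the fingers close. It gives the time, the measured TCP pose, the force, the opening and the grip force at its end, in the units of the state.
- env.state(): the state, without advancing time (a new reading comes with each control period).
- env.grab_frame(name): name is "scene" or "top" or "wrist"; returns the picture (384x512x3 uint8, red, green, blue); there is no depth.
- env.camera_model(name): a dict with "fx", "fy", "cx", "cy" (pixels), "D" ([k1, k2, p1, p2, k3] as OpenCV has them; the pictures are not rectified), "camera_from_world" (4x4, takes a point from world to camera coordinates). Camera axes: x right, y up, looking along -z (the intrinsics and any distortion apply to the point x, -y, -z); pixel columns grow to the right and rows downward; lengths in mm; the calibration is good to about 2 mm. A picture is of the moment at which its call begins: read the wrist's pose just before it. camera_model takes no time and is no camera call; for the wrist camera it gives the pose at the moment of the call.
- env.job_done(): hands the job in; it is judged then, once.
The state is a dict: "time_s": time; "qpos": joint angles; "qvel": joint speeds; "effort": joint torques, N m; "ee_pos": TCP position; "ee_rot": TCP orientation; "force": force on the tool from outside, world axes, zero at the start; "torque": the same for the moment, N m; "gripper_width": finger opening in mm; "gripper_force": force on a finger pad.
Only numpy, scipy, OpenCV 4.12 (cv2) and the standard library are available. Lean on these libraries where they do the work, as an engineer would, in place of code of your own. Each camera call takes 0.05 s, during which the arm holds its last target. There are 200 camera calls.

## Working session

There is one attempt and no reset: what is moved stays moved. The work goes in short steps, Python scripts to look and compute and a shell command to move; the robot and the scene stay as the last step left them, time stands still between calls to the robot, and variables do not carry over. Pictures are saved under pics/ and viewed, at most 10 in all, crops included, and the job is handed in when it is done.

```bash
mkdir -p pics; cat > h.py <<'E'
import numpy as np, cv2
from workcell import env
def snap(n,f):
    im=env.grab_frame(n); cv2.imwrite(f'pics/{f}.png',im[:,:,::-1]); return im
def ray(m,uv):
    K=np.array([[m['fx'],0,m['cx']],[0,m['fy'],m['cy']],[0,0,1.]])
    p=cv2.undistortPoints(np.array([[uv]],float),K,np.array(m['D'],float))[0,0]
    T=np.array(m['camera_from_world']); R=T[:3,:3]
    return -R.T@T[:3,3], R.T@np.array([p[0],-p[1],-1])
def onplane(m,uv,z):
    o,d=ray(m,uv); return o+d*(z-o[2])/d[2]
def proj(m,P):
    K=np.array([[m['fx'],0,m['cx']],[0,m['fy'],m['cy']],[0,0,1.]])
    T=np.array(m['camera_from_world']); c=T[:3,:3]@np.array(P,float)+T[:3,3]
    return cv2.projectPoints(np.array([[c[0],-c[1],-c[2]]]),np.zeros(3),np.zeros(3),K,np.array(m['D'],float))[0][0,0]
E
python3 - <<'E'
from h import *
a=snap('top','top0');b=snap('scene','scene0')
for n in('top','scene'):
    m=env.camera_model(n);o,d=ray(m,(256,192));print(n,m['fx'],o.round(),d.round(2))
s=env.state();print(s)
E
```

```text
top 440.1378704693776 [ 305.  -14. 1170.] [ 0.21 -0.01 -0.98]
scene 415.1645675536035 [-288. -106.  896.] [ 0.73  0.07 -0.68]
{'time_s': 0.1, 'qpos': array([ 6.50311559e+01,  1.83475740e+01,  8.96978454e+01, -3.18140468e-03,
        7.20441390e+01, -1.14512172e+00]), 'qvel': array([-0.00213614, -0.11222971, -0.10334007,  0.01495934,  0.10440806,
       -0.08110776]), 'effort': array([ 2.15462974e-04, -4.13331020e+01, -2.32510471e+01,  7.27938535e-02,
        4.22184798e-02, -2.51895239e-05]), 'ee_pos': array([232.0785355 , 525.60250993, 213.21904856]), 'ee_rot': array([-1.79910399e+02,  1.23450169e-03,  1.56177262e+02]), 'force': array([0.65721079, 0.21006137, 0.61334764]), 'torque': array([-0.03971226,  0.02293862, -0.01532389]), 'gripper_force': 0.0, 'gripper_width': 91.16086311396045}
```

View pics/top0.png

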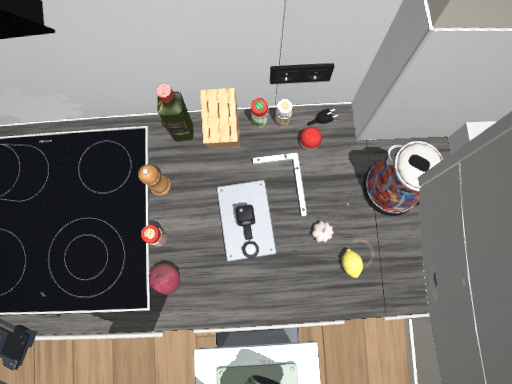

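View pics/scene0.png

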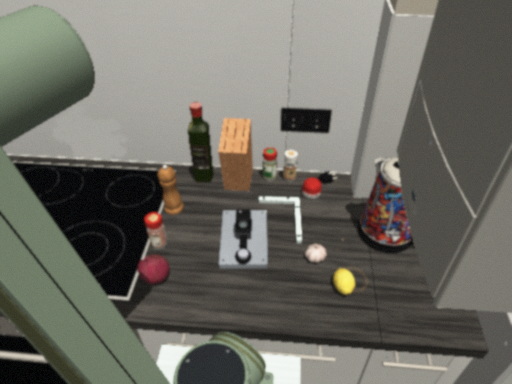

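The top view shows the foot at columns 219–275, rows 180–262, with the camera head near (245,213) and the button near (251,249). The L rail has its corner near (297,155), its far piece ending at (253,160) and its right piece ending at (304,214). Next I measure these.

```bash
cat > meas.py <<'E'
from h import *
def masks(im):
    hsv=cv2.cvtColor(im,cv2.COLOR_RGB2HSV); g=((hsv[:,:,1]<60)&(hsv[:,:,2]>125)).astype(np.uint8)
    return g
def linefit(P): 
    v=cv2.fitLine(P.astype(np.float32),cv2.DIST_HUBER,0,.01,.01).ravel(); return v
E
python3 - <<'E'
from meas import *
im=cv2.imread('pics/top0.png')[:,:,::-1].copy(); m=env.camera_model('top')
g=masks(im); n,l,st,c=cv2.connectedComponentsWithStats(g)
for i in range(1,n):
    if st[i,4]>100 and 180<c[i,0]<330 and 130<c[i,1]<280:
        cs=max(cv2.findContours((l==i).astype(np.uint8),cv2.RETR_EXTERNAL,cv2.CHAIN_APPROX_NONE)[0],key=len)
        z=24 if st[i,4]>1500 else 16
        W=np.array([onplane(m,p[0],z)[:2] for p in cs],np.float32)
        print(st[i],c[i],'rect',cv2.minAreaRect(W),cv2.boxPoints(cv2.minAreaRect(W)).round(1).tolist())
        if z==16:
            print([ (p[0].tolist(),onplane(m,p[0],16)[:2].round(1).tolist()) for p in cv2.approxPolyDP(cs,2.5,True)])
for uv,z in(((245,213),104),((251,249),42)): print(onplane(m,uv,z))
cv2.imwrite('pics/crop.png',cv2.resize(im[130:280,190:340,::-1],None,fx=4,fy=4,interpolation=cv2.INTER_CUBIC))
E
```

```text
[ 160  149  190   68 1995] [273.52882206 167.34937343] rect ((560.0078125, -30.245330810546875), (182.48526000976562, 511.6274108886719), 3.305520534515381) [[454.20001220703125, 219.89999389648438], [483.70001220703125, -290.8999938964844], [665.7999877929688, -280.3999938964844], [636.2999877929688, 230.39999389648438]]
[ 155  180  158   82 3849] [237.12938426 219.02182385] rect ((472.30340576171875, 38.38420104980469), (201.1219024658203, 408.5543518066406), 5.702722072601318) [[351.8999938964844, 231.6999969482422], [392.5, -174.89999389648438], [592.7000122070312, -154.89999389648438], [552.0999755859375, 251.60000610351562]]
[312 221  37  23 418] [324.68899522 232.59569378] rect ((431.09588623046875, -214.14376831054688), (94.35504150390625, 58.58110427856445), 88.5722885131836) [[400.6000061035156, -260.6000061035156], [459.20001220703125, -262.0], [461.6000061035156, -167.6999969482422], [403.0, -166.3000030517578]]
[([314, 225], [451.3, -174.0]), ([312, 233], [430.4, -166.9]), ([318, 242], [405.8, -180.8]), ([348, 242], [400.6, -260.2]), ([330, 239], [411.6, -213.2]), ([333,
[... 534 characters left out ...]
([255, 246], [405.4, -14.9])]
[216 267  54  11 279] [240.04301075 271.70967742] rect ((342.7840270996094, 21.538436889648438), (137.82391357421875, 24.87261199951172), 89.87103271484375) [[330.20001220703125, -47.29999923706055], [355.1000061035156, -47.400001525878906], [355.3999938964844, 90.4000015258789], [330.5, 90.5]]
[([216, 276], [333.6, 90.5]), ([256, 275], [330.3, -13.1]), ([246, 273], [336.9, 12.4]), ([269, 271], [338.5, -47.4]), ([226, 267], [355.3, 63.5]), ([222, 269], [350.7, 74.1]), ([237, 267], [353.7, 34.9]), ([238, 270], [345.8, 32.7]), ([218, 272], [343.6, 84.8]), ([235, 273], [338.6, 40.9])]
[479.92955713   4.89980704 104.        ]
[396.12445815  -4.25509891  42.        ]
```

View pics/crop.png

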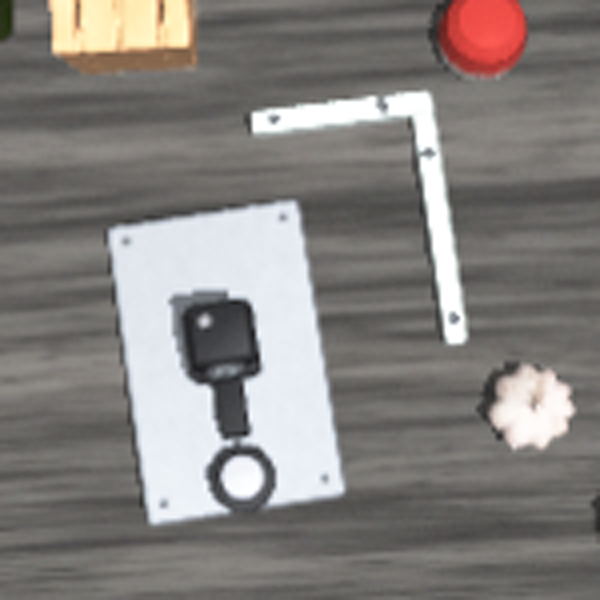

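The enlarged crop shows the rail's inner corner at about (413,117), i.e. source pixel (293,159). The foot's far right corner is at about (298,200), i.e. source pixel (264.5,180), and the axes are nearly parallel. The camera head is at (222,340). I'll fit the edges.

```bash
cat >> meas.py <<'E'
def side(im,m,p0,p1,z,half=4,n=30):
    """fit world line at height z to strongest gradient across segment p0-p1 (pixels); returns world pt,dir,resid"""
    g=cv2.GaussianBlur(cv2.cvtColor(im,cv2.COLOR_RGB2GRAY).astype(np.float32),(0,0),.7)
    p0,p1=np.array(p0,float),np.array(p1,float); t=(p1-p0)/np.linalg.norm(p1-p0); nn=np.array([-t[1],t[0]])
    s=np.arange(-half,half+.01,.1); W=[]
    for a in np.linspace(.06,.94,n):
        q=p0+a*(p1-p0)+s[:,None]*nn
        v=cv2.remap(g,q[:,0].astype(np.float32)[None],q[:,1].astype(np.float32)[None],cv2.INTER_LINEAR)[0]
        d=np.abs(np.gradient(v)); i=d.argmax(); w=d[max(0,i-8):i+9]; ss=s[max(0,i-8):i+9]
        W.append(onplane(m,p0+a*(p1-p0)+nn*(w@ss)/w.sum(),z)[:2])
    W=np.array(W); v=linefit(W); r=np.median(np.abs((W-v[2:])@np.array([-v[1],v[0]])))
    return v[2:],v[:2],r
def ang(d):
    a=np.degrees(np.arctan2(d[1],d[0])); return (a+45)%90-45
def inter(a,b):
    k=np.linalg.solve(np.array([a[1],-b[1]]).T,b[0]-a[0]); return a[0]+k[0]*a[1]
E
python3 - <<'E'
from meas import *
im=cv2.imread('pics/top0.png')[:,:,::-1].copy(); m=env.camera_model('top')
S=lambda x,y:(190+(x+.5)/4-.5,130+(y+.5)/4-.5)
L={}
for k,a,b,z in (('far',(109,230),(298,200),24),('right',(298,200),(344,492),24),('left',(109,230),(150,522),24),('near',(150,522),(344,492),24),
  ('railfar_out',(250,111),(430,92),16),('railR_out',(430,92),(466,342),16),('railfar_in',(254,133),(410,115),16),('railR_in',(413,120),(443,342),16)):
    L[k]=side(im,m,S(*a),S(*b),z,half=2.5); print(k,ang(L[k][1]).round(2),L[k][2].round(2))
P=[inter(L[a],L[b]) for a,b in(('far','right'),('far','left'),('near','left'),('near','right'))]
print('foot corners',np.round(P,1).tolist(),'centre',np.mean(P,0))
print('inner',inter(L['railfar_in'],L['railR_in']),'outer',inter(L['railfar_out'],L['railR_out']))
print('sizes',[np.linalg.norm(P[i]-P[(i+1)%4]).round(1) for i in range(4)])
E
```

```text
far 5.3 0.29
right 5.41 0.32
left 5.65 0.22
near 5.34 0.53
railfar_out 3.77 0.41
railR_out 3.84 0.39
railfar_in 3.7 0.44
railR_in 3.62 0.38
foot corners [[580.7000122070312, -48.70000076293945], [568.9000244140625, 79.0], [371.3999938964844, 59.5], [383.29998779296875, -67.4000015258789]] centre [476.06024    5.601824]
inner [ 637.2223  -131.63339] outer [ 654.7645 -145.0006]
sizes [np.float32(128.2), np.float32(198.4), np.float32(127.4), np.float32(198.3)]
```

```bash
python3 -m jog '{"jaw":[91,91,91,91,91,91,91,91,91,91],"slide":[[0,0,0],[0,0,0],[0,0,0],[0,0,0],[0,-1,0],[0,-1,0],[0,-1,0],[0,-1,0],[0,-1,0],[0,-1,0]],"spin":[-1,-1,-1,-0.66,0,0,0,0,0,0]}'
python3 -m jog '{"jaw":[91,91,91,91,91,91,91,91,91,91],"slide":[[-0.65,-1,0],[-0.65,-1,0],[-0.65,-1,0],[-0.65,-1,0],[-0.65,-1,0],[-0.65,-1,0],[-0.65,-1,0],[-0.65,-1,0],[-0.65,-1,0],[-0.65,-1,0]],"spin":[0,0,0,0,0,0,0,0,0,0]}'
cat > tgt.py <<'E'
import sys; from h import *
from scipy.spatial.transform import Rotation as R
t=np.array(list(map(float,sys.argv[1:4]))); s=env.state()
print('t',s['time_s'],s['ee_pos'].round(1),s['ee_rot'].round(2),'units',(R.from_euler('xyz',s['ee_rot'],degrees=True).as_matrix().T@(t-s['ee_pos'])/30).round(3),'F',s['force'].round(1),'q',s['qpos'].round(0),'w',s['gripper_width'],s['gripper_force'])
E
python3 tgt.py 481 6.1 214
```

```text
time_s: 1.1
ee_pos: [249.1, 345.4, 213.6]
ee_rot: [-180.0, -0.0, -174.5]
force: [-0.2, 0.0, -0.1]
gripper_width: 91.1
gripper_force: 0.0
time_s: 2.1
ee_pos: [472.5, 65.4, 213.7]
ee_rot: [180.0, -0.0, -174.6]
force: [-0.4, 0.0, -0.3]
gripper_width: 91.1
gripper_force: 0.0
t 2.1 [472.5  65.4 213.7] [ 1.7999e+02 -3.0000e-02 -1.7456e+02] units [-0.095 -1.993 -0.012] F [-0.4  0.  -0.3] q [  6.   9. 102.   0.  69. -89.] w 91.13470660353201 0.0
```

```bash
python3 -m jog '{"jaw":[91,91,91,91],"slide":[[-0.1,-1,0],[0,-1,0],[0,0,0],[0,0,0]],"spin":[0,0,0,0]}'
python3 - <<'E'
from h import *
im=snap('wrist','w1'); m=env.camera_model('wrist')
print(proj(m,(481,6.1,104)),proj(m,(396.5,-2,42)),proj(m,(639.5,-132,16)))
E
python3 tgt.py 481 6.1 70
```

```text
time_s: 2.5
ee_pos: [480.4, 7.1, 213.6]
ee_rot: [180.0, -0.0, -174.6]
force: [0.6, 0.5, -0.1]
gripper_width: 91.3
gripper_force: 0.0
[256.99213819 190.39474082] [257.10208615 104.92938351] [149.75546933 275.31810604]
t 2.55 [480.4   7.6 213.7] [ 1.7996e+02 -3.0000e-02 -1.7457e+02] units [-0.017 -0.056  4.79 ] F [-0.   0.5 -0. ] q [ -0.  10. 101.   0.  69. -96.] w 90.77845832962487 0.0
```

View pics/w1.png

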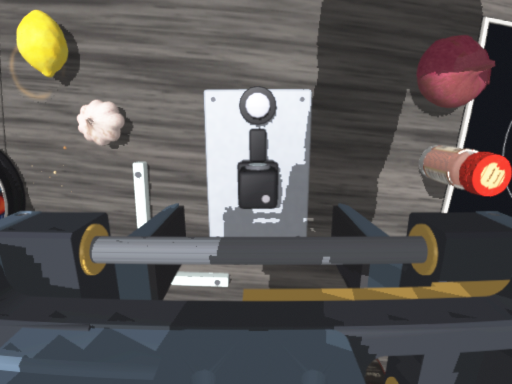

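The wrist view shows the head centred near (258,187) and the button at (257,105). Both agree with the prediction to within a few pixels. I descend and grip.

```bash
python3 -m jog '{"jaw":[91,91,91,91,91,91,91,91],"slide":[[0,0,1],[0,0,1],[0,0,1],[0,0,0.8],[0,0,0.5],[0,0,0.5],[0,0,0],[0,0,0]],"spin":[0,0,0,0,0,0,0,0]}'
python3 -m jog '{"jaw":[30,30,30,30,30,30,30,30,30,30],"slide":[[0,0,0],[0,0,0],[0,0,0],[0,0,0],[0,0,0],[0,0,0],[0,0,0],[0,0,0],[0,0,0],[0,0,0]],"spin":[0,0,0,0,0,0,0,0,0,0]}' 30
python3 tgt.py 540.4 -73.3 70
```

```text
time_s: 3.35
ee_pos: [480.7, 8.1, 70.2]
ee_rot: [180.0, -0.0, -174.5]
force: [-0.1, 0.6, -0.4]
gripper_width: 90.8
gripper_force: 0.0
time_s: 4.35
ee_pos: [480.8, 7.0, 70.0]
ee_rot: [-180.0, 0.0, -174.5]
force: [0.0, -2.3, 0.2]
gripper_width: 39.7
gripper_force: 30.0
t 4.35 [480.8   7.   70. ] [-179.97    0.   -174.52] units [-1.723 -2.854 -0.   ] F [ 0.  -2.3  0.2] q [ -1.  18. 113.  -0.  48. -96.] w 39.67874080025893 30.0
```

```bash
python3 -m jog '{"jaw":[30,30,30,30,30,30,30,30,30,30],"slide":[[-0.1,-0.2,0],[-0.2,-0.4,0],[-0.2,-0.4,0],[-0.2,-0.4,0],[-0.2,-0.4,0],[-0.2,-0.4,0],[-0.2,-0.25,0],[-0.1,-0.1,0],[0,0,0],[0,0,0]],"spin":[0,0,0.07,0.07,0.07,0,0,0,0,0]}'
cat > m2.py <<'E'
import sys
from meas import *
im=snap('top',sys.argv[1]); m=env.camera_model('top')
# predicted geometry from commanded pose
s=env.state(); y=np.radians(s['ee_rot'][2]-180); c=s['ee_pos'][:2]-5*np.array([np.cos(y),np.sin(y)])
R=np.array([[np.cos(y),-np.sin(y)],[np.sin(y),np.cos(y)]])
print('pose-based centre',c.round(1),'yaw',np.degrees(y))
Q={k:c+R@np.array(v) for k,v in dict(fr=(100,-65),fl=(100,65),nl=(-100,65),nr=(-100,-65)).items()}
L={}
for a,b in(('fr','fl'),('fr','nr'),('fl','nl'),('nl','nr')):
    L[a+b]=side(im,m,proj(m,(*Q[a],24)),proj(m,(*Q[b],24)),24,half=3); print(a+b,ang(L[a+b][1]).round(2),L[a+b][2].round(2),'offset',((L[a+b][0]-Q[a])@np.array([-L[a+b][1][1],L[a+b][1][0]])).round(2))
P=[inter(L[a],L[b]) for a,b in(('frfl','frnr'),('frfl','flnl'),('nlnr','flnl'),('nlnr','frnr'))]
print('corners',np.round(P,1).tolist(),'centre',np.mean(P,0))
d=np.radians(3.75);D=np.array([[np.cos(d),-np.sin(d)],[np.sin(d),np.cos(d)]])
o=np.array([639.5,-132])
print('foot corner in dock, seen',D.T@(P[0]-o),' via pose',D.T@(Q['fr']-o))
cv2.imwrite(f'pics/{sys.argv[1]}c.png',cv2.resize(im[130:280,190:340,::-1],None,fx=4,fy=4,interpolation=cv2.INTER_CUBIC))
E
python3 m2.py t2; python3 tgt.py 540.4 -73.3 70
```

```text
time_s: 5.35
ee_pos: [528.7, -65.7, 69.8]
ee_rot: [-180.0, -0.0, -176.2]
force: [-2.4, -0.9, 1.9]
gripper_width: 40.0
gripper_force: 30.0
pose-based centre [523.7 -66.1] yaw -356.22721040691954
frfl 0.84 2.29 offset 1.72
frnr 5.78 4.02 offset -0.33
flnl 3.02 2.11 offset 3.23
nlnr 3.13 3.48 offset -0.72
corners [[629.4000244140625, -124.5], [627.5, 9.100000381469727], [418.6000061035156, -2.0], [426.3999938964844, -145.10000610351562]] centre [525.46564 -65.61187]
foot corner in dock, seen [-9.54484756  8.15353818]  via pose [-11.25331381   8.42287986]
t 5.4 [528.6 -65.7  69.9] [-1.7998e+02 -2.0000e-02 -1.7623e+02] units [-0.374 -0.278 -0.003] F [-1.3 -1.1  1.2] q [  -8.   22.  107.   -0.   51. -102.] w 39.86696729036971 30.001828372478485
```

```bash
python3 -m jog '{"jaw":[30,30,30,30,30],"slide":[[-0.1,-0.07,0],[-0.1,-0.07,0],[-0.1,-0.05,0],[0,0,0],[0,0,0]],"spin":[0,0,0,0,0]}'
python3 -m jog '{"jaw":[30,30,30,30,30],"slide":[[-0.04,-0.03,0],[0,0,0],[-0.03,0,0],[0,0,0],[0,0,0]],"spin":[0,0,0,0,0]}'
python3 tgt.py 540.4 -73.3 70
```

```text
time_s: 5.9
ee_pos: [537.8, -70.4, 69.8]
ee_rot: [180.0, -0.0, -176.2]
force: [-2.4, 1.7, 1.2]
gripper_width: 40.1
gripper_force: 30.0
time_s: 6.4
ee_pos: [539.6, -71.3, 69.7]
ee_rot: [180.0, -0.1, -176.2]
force: [-5.2, 1.7, 1.5]
gripper_width: 39.9
gripper_force: 30.0
t 6.4 [539.6 -71.3  69.7] [ 1.7998e+02 -8.0000e-02 -1.7621e+02] units [-0.021 -0.07  -0.009] F [-5.2  1.7  1.5] q [  -9.   23.  105.    0.   52. -103.] w 39.86229152817711 29.99996244907379
```

View pics/t2c.png

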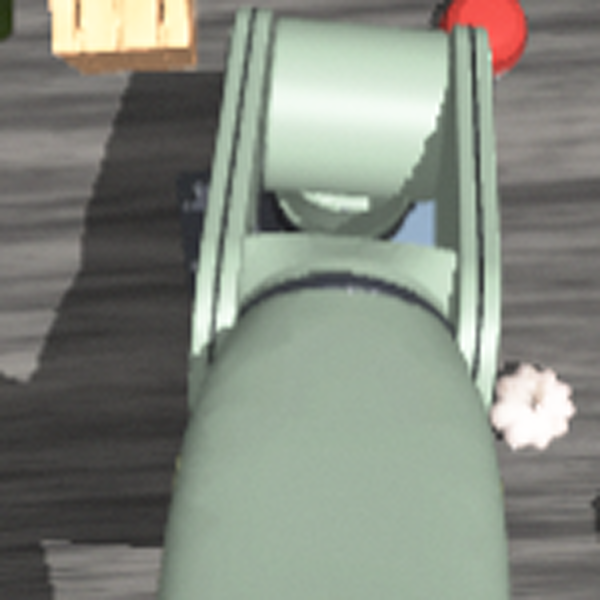

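The arm hides the stand from the top camera, so I push on by force.

```bash
for i in 1; do python3 -m jog '{"jaw":[30,30,30,30],"slide":[[-0.05,0,0],[0,0,0],[-0.05,0,0],[0,0,0]],"spin":[0,0,0,0]}'
python3 -m jog '{"jaw":[30,30,30,30],"slide":[[0,-0.05,0],[0,0,0],[0,-0.05,0],[0,0,0]],"spin":[0,0,0,0]}'; done
```

```text
time_s: 6.8
ee_pos: [539.9, -71.2, 69.6]
ee_rot: [180.0, -0.4, -176.2]
force: [-11.1, 0.7, 5.9]
gripper_width: 39.8
gripper_force: 30.0
time_s: 7.2
ee_pos: [539.9, -71.7, 69.8]
ee_rot: [179.7, -0.4, -176.2]
force: [-11.4, 9.5, 7.7]
gripper_width: 39.8
gripper_force: 30.0
```

```bash
python3 -m jog '{"jaw":[30,30,30,30,30,30],"slide":[[-0.04,0,0],[0,-0.06,0],[0,0,0],[0.08,0.08,0],[0,0,0],[0,0,0]],"spin":[0,0,0,0,0,0]}'
python3 -m jog '{"jaw":[91,91,91,91,91,91,91,91,91,91],"slide":[[0,0,0],[0,0,0],[0,0,0],[0,0,0],[0,0,0],[0,0,0],[0,0,-1],[0,0,-1],[0,0,-1],[0,0,-1]],"spin":[0,0,0,0,0,0,0,0,0,0]}'
python3 -m jog '{"jaw":[91,91,91,91,91,91,91,91],"slide":[[0.9,0,0],[0.9,0,0],[1,0,0],[1,0,0],[1,0,0],[1,0,0],[1,0,0],[0,0,0]],"spin":[0,0,0,0,0,0,0,0]}'
python3 m2.py t3
python3 - <<'E'
from h import *
snap('wrist','w3'); s=env.state(); print(s['ee_pos'])
E
```

```text
time_s: 7.8
ee_pos: [539.7, -72.0, 69.6]
ee_rot: [179.8, -0.3, -176.2]
force: [-7.7, 6.5, 4.5]
gripper_width: 40.3
gripper_force: 30.0
time_s: 8.8
ee_pos: [542.2, -73.7, 191.1]
ee_rot: [-180.0, 0.0, -176.2]
force: [0.1, 0.7, -0.4]
gripper_width: 91.2
gripper_force: 0.0
time_s: 9.6
ee_pos: [335.2, -86.8, 189.7]
ee_rot: [180.0, -0.1, -176.3]
force: [0.3, 0.7, -0.5]
gripper_width: 90.9
gripper_force: 0.0
pose-based centre [332.7 -87.5] yaw -356.2872469578856
frfl 4.25 1.75 offset 2.27
frnr -0.06 4.08 offset -6.65
flnl 4.82 4.08 offset -0.44
nlnr 0.31 0.98 offset 0.9
corners [[439.5, -152.5], [429.3999938964844, -16.5], [229.60000610351562, -33.29999923706055], [230.3000030517578, -152.3000030517578]] centre [332.17078 -88.64778]
foot corner in dock, seen [-200.95747053   -7.38287483]  via pose [-203.28204873   -0.56791735]
[339.05201172 -87.306795   190.3455021 ]
```

View pics/t3c.png

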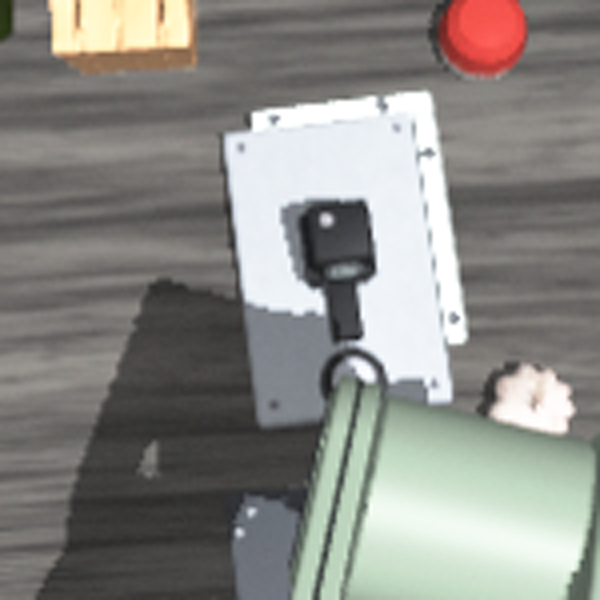

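View pics/w3.png

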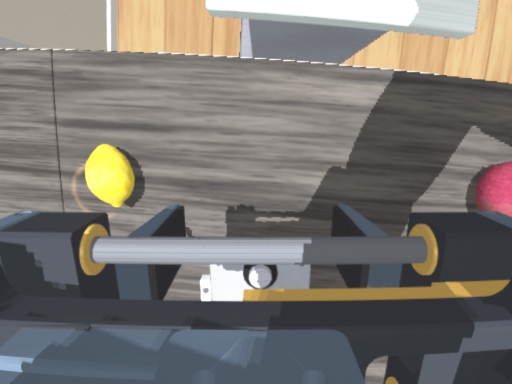

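The top view shows the foot nestled in the L rail, with its left edge running from (224,137) to (258,425). The wrist view has the button at (261,275). I'll measure squareness from the foot's left edge and its free far-edge stub.

```bash
python3 - <<'E'
from meas import *
im=cv2.imread('pics/t3.png')[:,:,::-1].copy(); m=env.camera_model('top')
S=lambda x,y:(190+(x+.5)/4-.5,130+(y+.5)/4-.5)
d=np.radians(3.75);D=np.array([[np.cos(d),-np.sin(d)],[np.sin(d),np.cos(d)]]);o=np.array([639.5,-132])
for k,a,b,z,n in(('left_lit',(224,137),(244,300),24,30),('left',(224,137),(258,425),24,40),('far',(224,134),(413,112),24,40),('right',(415,116),(452,400),24,40),('near',(260,427),(320,419),24,20),('railR_out',(430,92),(466,342),16,30),('railfar_out',(250,111),(430,92),16,30)):
    l=side(im,m,S(*a),S(*b),z,half=1.6,n=n); print(k,ang(l[1]).round(2),l[2].round(2),'dock',D.T@(l[0]-o))
print(onplane(m,S(337,238),104),onplane(m,S(354,373),42))
E
```

```text
left_lit 3.7 0.53 dock [-51.8347452  130.65178835]
left 3.31 0.37 dock [-103.80159811  130.99245654]
far 4.0 0.7 dock [-1.50491036 64.9352569 ]
right 3.22 0.69 dock [-104.28668127    1.11643114]
near 4.45 0.26 dock [-201.65076447  112.13428749]
railR_out 3.8 0.32 dock [-63.4180256  -14.48187177]
railfar_out 3.86 0.35 dock [14.43300279 48.34986484]
[535.54898262 -69.81220321 104.        ] [459.20222317 -78.04368707  42.        ]
```

Squareness is within about 0.4° and the gaps are about 1 mm, so the foot is home. Next is the button, with the fingers shut and offset 5 mm towards the robot to clear the cover.

```bash
python3 tgt.py 450.5 -77.7 60
```

```text
t 9.7 [339.1 -87.3 190.3] [-1.7997e+02  1.2000e-01 -1.7626e+02] units [-3.719  0.08   4.352] F [ 0.7 -0.5 -0.5] q [ -16.   -1.  117.    0.   64. -110.] w 90.89323245015112 0.0
```

```bash
python3 -m jog '{"jaw":[0,0,0,0,0,0,0,0,0,0],"slide":[[-1,0,0],[-1,0.08,0],[-1,0,0],[-0.72,0,0],[0,0,1],[0,0,1],[0,0,1],[0,0,1],[0,0,0.3],[0,0,0]],"spin":[0,0,0,0,0,0,0,0,0,0]}'
python3 - <<'E'
from h import *
im=snap('wrist','w4')
E
python3 tgt.py 450.5 -77.7 42
```

```text
time_s: 10.7
ee_pos: [450.1, -77.1, 59.8]
ee_rot: [180.0, -0.1, -176.2]
force: [0.9, -0.6, 0.1]
gripper_width: 13.5
gripper_force: 0.0
t 10.75 [451.  -77.4  61. ] [ 1.7999e+02  1.0000e-02 -1.7621e+02] units [ 0.016 -0.01   0.633] F [ 0.2 -0.3 -0.7] q [ -11.   17.  117.    0.   46. -105.] w 9.957801433392254 0.0
```

View pics/w4.png

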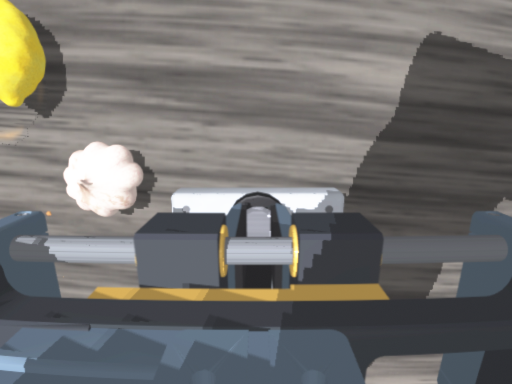

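The button at (258,215) lies centred between the closing fingers. I press down in small steps.

```bash
python3 -m jog '{"jaw":[0,0,0,0,0,0,0],"slide":[[0,0,0],[0,0,0],[0,0,0.3],[0,0,0.3],[0,0,0.1],[0,0,0.1],[0,0,0]],"spin":[0,0,0,0,0,0,0]}'
python3 -m jog '{"jaw":[0,0,0],"slide":[[0,0,0.03],[0,0,0.03],[0,0,0]],"spin":[0,0,0]}'
python3 tgt.py 450.5 -77.7 36
```

```text
time_s: 11.45
ee_pos: [450.7, -77.5, 39.8]
ee_rot: [-180.0, 0.1, -176.2]
force: [-6.3, 1.0, 30.6]
gripper_width: 0.6
gripper_force: 15.1
time_s: 11.75
ee_pos: [450.7, -77.5, 39.6]
ee_rot: [-180.0, 0.2, -176.2]
force: [-10.0, 2.7, 44.6]
gripper_width: 0.1
gripper_force: 22.4
t 11.75 [450.7 -77.5  39.6] [-1.7996e+02  1.6000e-01 -1.7622e+02] units [ 0.009 -0.005  0.12 ] F [-10.    2.7  44.6] q [ -11.   19.  118.    0.   42. -105.] w 0.10351088114633392 22.382698946166784
```

```bash
python3 -m jog '{"jaw":[0,0,0,0,0,0,0,0,0,0],"slide":[[0,0,-0.3],[0,0,-1],[0,0,-1],[0,0,-1],[1,0,0],[1,0,0],[0.6,0,0],[0,0,0],[0,0,0],[0,0,0]],"spin":[0,0,0,0,0,0,0,0,0,0]}'
python3 - <<'E'
from h import *
im=snap('wrist','w5'); s=snap('scene','s5'); t=snap('top','t5'); m=env.camera_model('wrist')
print(env.state()['ee_pos'],[proj(m,p).round(1) for p in((540,-72,104),(540,-72,129),(455,-77.4,42))])
w=im[0:384,100:420]; 
ms=env.camera_model('scene');u=proj(ms,(490,-75,50)).astype(int);print(u)
c=s[u[1]-45:u[1]+45,u[0]-45:u[0]+45]
u=proj(env.camera_model('top'),(490,-75,50)).astype(int);d=t[u[1]-45:u[1]+45,u[0]-45:u[0]+45]
r=lambda a,h:cv2.resize(a,(int(a.shape[1]*h/a.shape[0]),h),interpolation=cv2.INTER_CUBIC)
cv2.imwrite('pics/c5.png',np.vstack([np.hstack([r(c,380),r(d,380)])])[:,:,::-1])
E
```

```text
time_s: 12.75
ee_pos: [373.4, -82.6, 134.2]
ee_rot: [-180.0, 0.1, -176.2]
force: [-0.3, 0.0, 0.3]
gripper_width: 0.3
gripper_force: 0.0
[372.98418456 -82.54945572 133.99353393] [array([258. , 394.2]), array([258. , 420.9]), array([258.3, 273.9])]
[273 226]
```

View pics/c5.png

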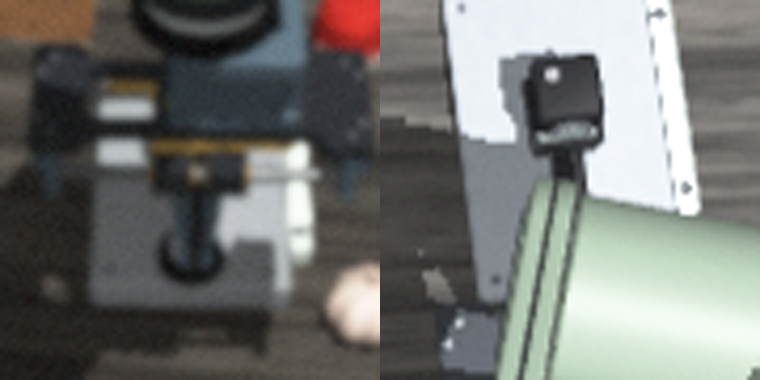

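The top crop shows the head, with its white dot at crop position (551,74), and the scene view of it is blocked by the gripper. I'll compare that dot's position with the earlier picture to see whether the mast rose.

```bash
python3 - <<'E'
from meas import *
m=env.camera_model('top')
for z in(104,129): print(z,proj(m,(540,-72,z)),'corners',[proj(m,(540+a,-72+b,z)).round(1).tolist() for a,b in((20,20),(20,-20))])
for f in('top0','t3','t5'):
    im=cv2.imread(f'pics/{f}.png'); g=cv2.cvtColor(im,cv2.COLOR_BGR2GRAY)
    # dark head blob, plus bright dot in it
    x0,y0=(225,195) if f=='top0' else (258,172)
    r=g[y0:y0+40,x0:x0+40]; b=(r<70).astype(np.uint8); n,l,s,c=cv2.connectedComponentsWithStats(b)
    i=1+s[1:,4].argmax(); ys,xs=np.nonzero(l==i)
    print(f,'blob x',xs.min()+x0,xs.max()+x0,'y',ys.min()+y0,ys.max()+y0)
    sub=g[y0:y0+20,x0:x0+30].astype(float)
    h=(l==i)[:20,:30]; fill=cv2.morphologyEx(h.astype(np.uint8),cv2.MORPH_CLOSE,np.ones((7,7))); 
    w=np.where((fill>0),np.clip(sub-90,0,None),0); yy,xx=np.mgrid[:20,:30]; print('dot',(w*xx).sum()/w.sum()+x0,(w*yy).sum()/w.sum()+y0)
E
```

```text
104 [274.63343419 187.32600615] corners [[266.1, 180.0], [282.1, 179.1]]
129 [275.03585332 185.08515344] corners [[266.3, 177.6], [282.7, 176.6]]
top0 blob x 236 254 y 205 234
dot 249.88441098317094 209.42958370239148
t3 blob x 265 283 y 181 211
dot 271.14790286975716 184.4646799116998
t5 blob x 265 283 y 178 207
dot 271.2929184549356 182.19957081545064
```

The dot shifted by −2.2 px in row, which is exactly what a 25 mm rise predicts, so the mast is at its first stop. Next I go and grasp the head at its new height.

```bash
python3 -m jog '{"jaw":[91,91,91,91,91,91,91,91,91,91],"slide":[[0,0,-1],[0,0,-0.5],[-0.5,0,0],[-1,0,0],[-1,0,0],[-1,0,0],[-1,0,0],[-1,0,0],[0,0,0],[0,0,0]],"spin":[0,0,0,0,0,0,0,0,0,0]}'
python3 tgt.py 539.8 -72 94
python3 - <<'E'
from meas import *
im=cv2.imread('pics/t5.png')[:,:,::-1].copy(); m=env.camera_model('top')
S=lambda x,y:(190+(x+.5)/4-.5,130+(y+.5)/4-.5)
d=np.radians(3.75);D=np.array([[np.cos(d),-np.sin(d)],[np.sin(d),np.cos(d)]]);o=np.array([639.5,-132])
for k,a,b,z,n in(('left_lit',(224,137),(244,300),24,30),('far',(224,134),(413,112),24,40),('right',(415,116),(452,400),24,40)):
    l=side(im,m,S(*a),S(*b),z,half=1.6,n=n); print(k,ang(l[1]).round(2),l[2].round(2),'dock',D.T@(l[0]-o))
E
```

```text
time_s: 13.9
ee_pos: [537.0, -71.3, 177.3]
ee_rot: [180.0, -0.2, -176.2]
force: [-1.1, 0.0, 0.1]
gripper_width: 77.5
gripper_force: 0.0
t 13.9 [537.  -71.3 177.3] [ 1.7996e+02 -1.7000e-01 -1.7619e+02] units [-0.099 -0.033  2.775] F [-1.1  0.   0.1] q [  -9.   17.   97.    0.   66. -103.] w 77.48021558093726 0.0
left_lit 3.28 0.5 dock [-51.80226781 130.72268485]
far 3.98 0.73 dock [-1.51844934 65.05904996]
right 4.03 0.6 dock [-104.78827942    0.84711641]
```

```bash
python3 -m jog '{"jaw":[91,91,91,91,91,91,91],"slide":[[0,0,0],[0,0,0],[-0.06,0,0.8],[0,0,0.8],[0,0,0.8],[0,0,0.37],[0,0,0]],"spin":[0,0,0,0,0,0,0]}'
python3 -m jog '{"jaw":[30,30,30,30,30,30,30,30,30,30],"slide":[[0,0,0],[0,0,0],[0,0,0],[0,0,0],[0,0,0],[0,0,0],[0,0,0],[0,0,0],[0,0,0],[0,0,0]],"spin":[0,0,0,0,0,0,0,0,0,0]}' 25
python3 tgt.py 539.8 -72 139
```

```text
time_s: 14.6
ee_pos: [537.2, -71.4, 95.0]
ee_rot: [180.0, -0.2, -176.2]
force: [0.9, -0.2, 0.1]
gripper_width: 91.0
gripper_force: 0.0
time_s: 15.6
ee_pos: [538.6, -71.7, 96.0]
ee_rot: [-180.0, 0.0, -176.2]
force: [-0.7, -1.5, 0.7]
gripper_width: 40.0
gripper_force: 25.0
t 15.6 [538.6 -71.7  96. ] [-1.7999e+02  1.0000e-02 -1.7622e+02] units [-0.039 -0.014 -1.432] F [-0.7 -1.5  0.7] q [  -9.   21.  104.   -0.   55. -103.] w 40.01089886948693 24.9991375207901
```

```bash
python3 -m jog '{"jaw":[30,30,30,30,30,30,30,30,30],"slide":[[-0.04,-0.03,0],[0,0,-0.2],[0,0,-0.2],[0,0,-0.2],[0,0,-0.2],[0,0,-0.2],[0,0,-0.2],[0,0,-0.2],[0,0,0]],"spin":[0,0,0,0,0,0,0,0,0]}'
python3 -m jog '{"jaw":[30,30,30],"slide":[[0,0,0],[0,0,0],[0,0,0]],"spin":[0,0,0]}'
python3 tgt.py 539.8 -72 141
```

```text
time_s: 16.5
ee_pos: [538.7, -71.8, 138.6]
ee_rot: [179.9, -0.1, -176.2]
force: [-3.9, 2.4, -2.8]
gripper_width: 39.5
gripper_force: 25.0
time_s: 16.8
ee_pos: [538.8, -71.8, 137.9]
ee_rot: [179.9, -0.1, -176.2]
force: [-4.2, 3.2, -3.1]
gripper_width: 40.0
gripper_force: 25.0
t 16.8 [538.8 -71.8 137.9] [ 1.7992e+02 -1.3000e-01 -1.7624e+02] units [-0.034 -0.007 -0.103] F [-4.2  3.2 -3.1] q [  -9.   19.  100.    0.   61. -103.] w 39.96503222194898 24.998779892921448
```

```bash
python3 -m jog '{"jaw":[30,30,30,30],"slide":[[0,0,-0.04],[0,0,0],[0,0,-0.03],[0,0,0]],"spin":[0,0,0,0]}'
python3 -m jog '{"jaw":[30,30,30,30,30],"slide":[[0,0,0],[0,0,0],[0,0,0],[0,0,0],[0,0,0]],"spin":[0,0,0,0,0]}'
python3 - <<'E'
from h import *
snap('scene','s6'); s=env.state(); print(s['ee_pos'],s['force'],s['qvel'].round(2))
im=cv2.imread('pics/s6.png'); cv2.imwrite('pics/s6c.png',cv2.resize(im[160:310,190:340],None,fx=4,fy=4,interpolation=cv2.INTER_CUBIC))
E
```

```text
time_s: 17.2
ee_pos: [538.8, -71.9, 140.1]
ee_rot: [179.9, -0.1, -176.2]
force: [-4.0, 3.6, -3.1]
gripper_width: 39.9
gripper_force: 25.0
time_s: 17.7
ee_pos: [538.8, -71.9, 140.0]
ee_rot: [179.9, -0.1, -176.2]
force: [-4.0, 3.4, -3.2]
gripper_width: 39.9
gripper_force: 25.0
[538.77553171 -71.86153882 139.996189  ] [-4.08701187  3.21163911 -1.79114029] [-0.05 -0.06  0.03  0.04 -0.05 -0.07]
```

View pics/s6c.png

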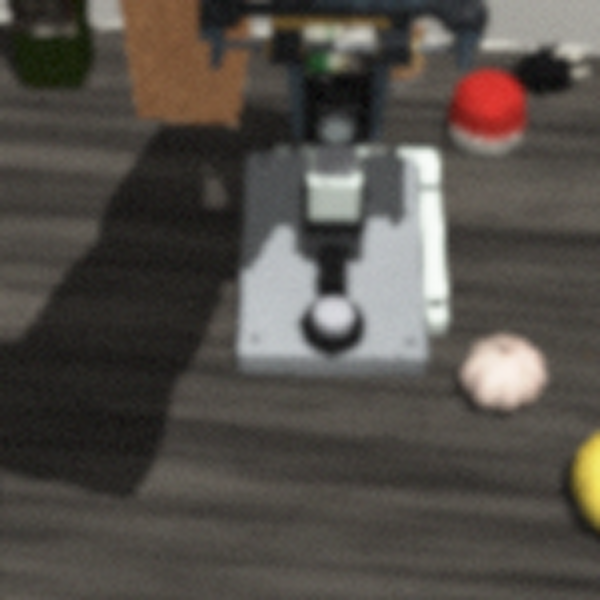

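The scene view shows the foot flat in the corner, with its right edge against the rail at (428,250). The mast is extended at (333,190) and the head is held between the fingers. I hand the job in.

```bash
python3 -c "
from workcell import env
print(env.job_done())"
```

```text
the job is handed in; nothing more can be done
None
```

I handed the job in with the foot home in the corner rail and the mast held about 44 mm above its first stop (second stop at 45 mm) at 25 N grip; the verdict was not shown, and one button press read 45 N at the wrist through the fingertips, which could count against the 40 N limit.

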